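# Start the screw cap of a detector housing without cross-threading it and screw it home

### The arm

A 6-joint arm with a two-finger parallel gripper is mounted at the origin on the work surface. World frame = base frame: x ahead of the robot, y to its left, z up, the work surface at z = 0. Lengths are in m, angles in rad, forces in N, time in s.
With the tool pointing down it reaches from about 0.3 to 0.775 m from the base axis. Payload 14.6 kg.
Tool frame: the origin (TCP) lies on the mounting face of the last link; the fingertips stand 199 mm ahead of it and the grasp point (between the pads) lies 180 mm ahead of it; z points along the fingers, y is the direction in which the jaws open and shut (so a half turn about z gives the same grasp; the last joint's range is limited). The gripper opens to 94 mm and grips with 3 to 60 N. Pads are 16 mm wide; open, the fingers measure 119 mm over their backs; the gripper's body (75 mm by 177 mm) begins 78 mm behind the grasp point.
Start: joints at [-1.183, 0.3, 1.521, -0, 1.321, -0.067], TCP at [0.242, -0.494, 0.405] pointing down, gripper open.
Joint ranges: [-3.03, 3.03], [-0.79, 2.21], [0.23, 2.52], [-1.04, 4.18], [0, 3.07], [-2.55, 2.55]. Speed limits (rad/s): [2.22, 2.22, 2.57, 3.14, 3.14, 3.14].

### API

Orientations are given as [roll, pitch, yaw] about the fixed x, y, z axes, in that order (R = Rz(yaw) Ry(pitch) Rx(roll)).
In Python, from station import sensors, vision, job gives the robot as it stands. The module is installed in compiled form; this text tells all that it offers.
- The arm moves only by the tool arm_command, never from a script. Its argument "plan" is one flat list of numbers, 5 for each row, row after row: the closure, from -1 (fully open) to 1 (shut), so that 0 is half open, then the shift along the world's x, y, z scaled (see below), then the turn about the world's z scaled (see below). A call has 1 to 20 rows; each row is the pose to reach, as a shift and turn from the pose commanded when the call began; what a row does not reach only later rows make up. The controller multiplies each number of a shift by 400 mm and each number of a turn by 120 degrees. A row lasts 1/10 s, in which the tool goes at most 50 mm and 8.59 degrees, less where a joint would pass 70% of its speed; a pose out of reach is approached as far as the arm can. A call with a number of a shift or a turn outside -1 to 1 is refused whole. A call with a gripper value outside its range is refused whole. The fingers move at their own pace and stop on an object; "newtons" is the grip in N (left out, the last holds). Time passes only in rows, so rows that repeat a pose let the fingers close. It gives the time, the measured TCP pose, the force and the opening at its end, in the units of the state.
- sensors.get_obs(): the state, without advancing time (a new reading comes with each control period).
- vision.camera(name): name is "side" or "top"; returns the picture (480x640x3 uint8, blue, green, red); there is no depth.
- vision.camera_params(name): a dict with "intrinsics" (3x3 intrinsics, pixels), "rvec" (rotation vector, rad) and "tvec" (3), from world to camera coordinates, as OpenCV has them. Camera axes: x right, y down, z forward; pixel columns grow to the right and rows downward; lengths in m; the calibration is good to about 2 mm. A picture is of the moment at which its call begins. camera_params takes no time and is no camera call.
- job.hand_in(): hands the job in, once; it reports no verdict.
Trained networks look in the newest picture that a camera, given by its name, has taken for a name from the list of things; names that differ only in an ending like _2 or _b are one class to them, and where a whole thing is asked for, a point or a joint stands for the part that bears it (a point fixed in the world has none). Each returns a list of dicts, best first, with "confidence" (0 to 1); they miss things now and then, are a little off and sometimes report something else, mostly with a low value. They report only what shows in the picture. A call takes as long as a camera call. They do not tell look-alikes from the thing itself.
- vision.search_frame(name, camera): "at" ([row, column] in pixels, amid what is visible of it).
- vision.silhouettes(name, camera): "mask" (480x640 bool, what is visible of it) and "at" ([row, column] in pixels, amid what is visible of it).
- vision.pinpoint(name, camera): "at" ([row, column] in pixels: a listed point, or the origin of a listed thing).
The state is a dict: "time_s": time; "qpos": joint angles; "joint_vel": joint speeds; "tau": joint torques, N m; "ee_pos": TCP position; "eef_rot": TCP orientation; "force": force on the tool from outside, world axes, zero at the start; "moment": the same for the moment, N m; "grip_width": finger opening in m.
Only numpy, scipy, OpenCV 4.12 (cv2) and the standard library are available. Lean on these libraries where they do the work, as an engineer would, in place of code of your own. Each camera call takes 0.05 s, during which the arm holds its last target.

### The job

The black screw cap has only been set loosely on the mouth of the upright detector housing, riding on top of its thread. Without lifting it off, keep it level and, pressing only lightly, turn it backwards (anticlockwise seen from above) until you feel it drop into the thread start; stop there at once, let it settle fully into the start, and only then turn it clockwise and screw it gently down until it sits fully home on the shoulder, then let go. Do not force it at any point, do not turn it clockwise while it still rides on top, and leave the things around it where they are.

Things in the scene. Friction and masses are not known exactly. Their poses are not given: they have to be found in the camera images.
- housing: Detector housing, aluminium, fixed to the table: 80 x 80 x 12 mm base plate, 44 mm upright tube, 54 mm flange with a flat shoulder 80 mm above the table, then a 38 mm neck up to 95 mm with a coarse three-start thread (47 mm over it). Origin on the tube's axis at table height, z up. The thread sits at an unknown angle, not tied to these axes.
- shoulder (a point): Centre of the housing's flat shoulder, on the thread's axis, 80 mm above the table; the cap's rim seats on it. All contact forces between cap and housing, added up, must stay below 50 N or the thread is forced; a light push is 3 to 8 N, and a grip of about 30 N is enough to turn the cap.
- cap_center (a point): Centre of the screw cap, half-way up: black, round, fluted, 58 mm across, 34 mm high, about 0.14 kg, loose, z up its axis. Grip it from above across the upper 16 mm, in any direction (the skirt below is 1 mm smaller in radius). Nothing stands beside cap, flange or tube above the base plate. 29 mm above the shoulder at the start, 17 mm when home.
- neck_top (a point): Centre of the neck's top, level with the thread's crest, 15 mm above the shoulder. At first three pins inside the cap ride on the level crest. Backed 10 to 90 degrees they reach the thread starts: the cap drops 6 mm if free or pressed lightly; in a rigid grip the push under it vanishes instead. The start is 16 degrees wide; behind it the pins strike a hard stop.
- cap_rim (a point): Centre of the cap's lower rim, 17 mm below its centre: 12 mm above the shoulder at first, 6 mm in the thread start, 0 when home. From the start it screws down in 95 to 125 degrees clockwise, level at first, then sinking 3.5 mm per radian (1 mm axial, 1.5 mm sideways play). It turns with under 0.12 N m until home, where the moment rises; about 0.2 N m is snug, 0.4 too much.
- index_rib (a point): Outer end of a 12 mm raised rib on the cap's top (27 mm from its axis, 17 mm above its centre), which shows how far the cap has been turned; at the start it points to the housing's -x side within a few degrees.
- lens_base (a point): Bystander: small ring lens mount on a short post with a 48 mm round base, 81 mm high, loose; point on its axis 5 mm above the table. Leave alone.
- retainer_mid (a point): Bystander: dark flat ring, 48 mm across, 8 mm high, lying on the table; point at its centre. Leave alone.
- driver_grip (a point): Bystander: screwdriver with black handle, 160 mm long, lying on the table; point on its handle. Leave alone.
- holder_mid (a point): Bystander: black post holder, 25 mm across, 58 mm high on a 45 x 30 mm foot; point on its axis 29 mm up. Leave alone.
Things that resemble listed ones, but are neither listed nor needed, are in the scene too. What is shaped like the part that bears cap_center but green is not meant.

How it is judged:
By the outcome, as a careful person would: the job done as asked, in the order asked, and still so for the second after the job is handed in, with the robot touching nothing.
It also fails if it takes over 67 s, if anything falls off the work surface, if the arm or the gripper's body presses on something with over 40 N, if the wrist force passes 120 N, or if a joint passes its speed limit or range.

## Working session

There is one attempt and no reset: what is moved stays moved. The work goes in short steps, Python scripts to look and compute and a tool call to move; the robot and the scene stay as the last step left them, time stands still between calls to the robot, and variables do not carry over. Pictures are saved under pics/ and viewed, and the job is handed in when it is done.

Besides the shell and the picture viewer there is one more tool, called after "Emit:" as a command line: name --argument value ..., lists and objects as JSON in quotes. arm_command: Moves the arm, as the interface text tells. Its arguments: {"type":"object","properties":{"plan":{"type":"array"},"newtons":{"type":"number"}},"required":["plan"]}

```bash
mkdir -p pics; cat > h.py <<'E'
import numpy as np,cv2
from station import sensors,vision,job
def P(c):
    p=vision.camera_params(c);K=np.array(p["intrinsics"],float).reshape(3,3);R=cv2.Rodrigues(np.array(p["rvec"],float))[0];t=np.array(p["tvec"],float).ravel();return K,R,t
def proj(c,X):
    K,R,t=P(c);x=K@(R@np.array(X,float)+t);return x[1]/x[2],x[0]/x[2]
def atz(c,rc,z):
    K,R,t=P(c);d=R.T@np.linalg.inv(K)@np.array([rc[1],rc[0],1.]);o=-R.T@t;return o+d*(z-o[2])/d[2]
def tri(a,b):
    A=[];B=[]
    for c,rc in (("top",a),("side",b)):
        K,R,t=P(c);d=R.T@np.linalg.inv(K)@np.array([rc[1],rc[0],1.]);d/=np.linalg.norm(d);o=-R.T@t
        M=np.eye(3)-np.outer(d,d);A.append(M);B.append(M@o)
    return np.linalg.lstsq(np.vstack(A),np.hstack(B),rcond=None)[0]
E
python3 - <<'E'
from h import *
for c in("top","side"):
    cv2.imwrite(f"pics/{c}0.png",vision.camera(c))
    K,R,t=P(c);print(c,K[0,0],-R.T@t)
    for n in("cap_center","index_rib","shoulder","neck_top"):
        for d in vision.pinpoint(n,c)[:3]:print(n,d["confidence"],np.round(d["at"],1))
print(sensors.get_obs())
E
```

```text
top 509.7845207345274 [0.46263715 0.04952632 0.95801455]
cap_center 0.73 [226.1 278.6]
cap_center 0.6 [170.1 283.3]
cap_center 0.58 [182.1 346.2]
index_rib 0.77 [153.4 290.8]
index_rib 0.6 [167.  338.4]
index_rib 0.58 [237.5 271. ]
shoulder 0.56 [223.3 280.2]
neck_top 0.76 [222.7 278.4]
side 500.6402352423493 [0.31110154 0.47947473 0.68450485]
cap_center 0.7 [267.4 212.8]
cap_center 0.66 [227.6 256.6]
cap_center 0.61 [336.3 202.4]
index_rib 0.96 [223.2 243.1]
index_rib 0.93 [251.4 202.4]
index_rib 0.78 [263.4 280.4]
shoulder 0.58 [272.6 270.4]
{'time_s': 0.5, 'qpos': array([-1.18262671e+00,  2.99927700e-01,  1.52100204e+00,  1.85107988e-05,
        1.32072595e+00, -6.66038249e-02]), 'joint_vel': array([ 2.90808362e-04,  5.93588403e-04, -1.40194238e-03, -2.28829005e-05,
        2.25728061e-03,  1.07674099e-03]), 'tau': array([-1.38592163e-04, -5.31346035e+01, -3.52738166e+01,  7.07716704e-02,
        2.14476994e-02, -3.94314827e-05]), 'ee_pos': array([ 0.24158689, -0.49409488,  0.40462952]), 'eef_rot': array([-3.14153095e+00, -2.20902833e-05,  4.54768856e-01]), 'force': array([-0.06092667, -0.72098959, -0.18955903]), 'moment': array([-0.01842475,  0.00652693,  0.0447546 ]), 'grip_width': 0.0939896267022318}
```

View pics/top0.png

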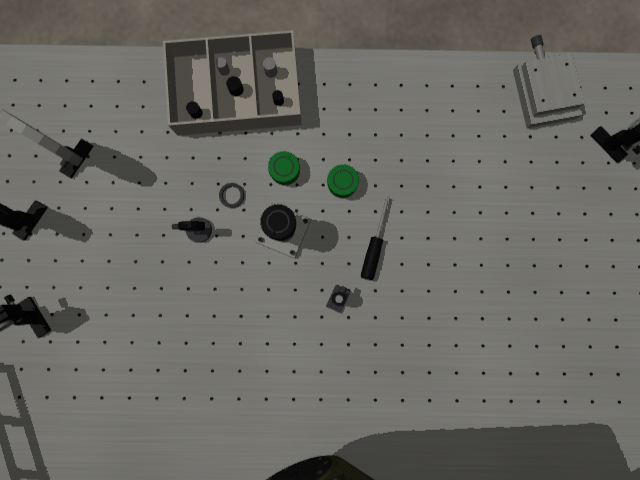

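View pics/side0.png

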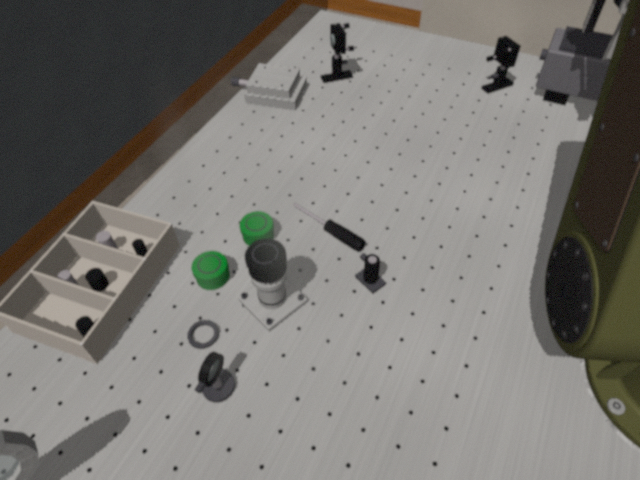

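The black cap is at about (222,278) in the top view and (260,266) in the side view. The two green caps are look-alikes. I'll refine the position with crops and silhouettes.

```bash
python3 - <<'E'
from h import *
for c,at in(("top",(222,278)),("side",(262,266))):
    im=vision.camera(c)
    r,q=at;cr=im[r-45:r+75,q-60:q+60]
    cr=cv2.convertScaleAbs(cr,alpha=2.0 if c=="top" else 1.8,beta=20)
    cv2.imwrite(f"pics/{c}c.png",cv2.resize(cr,(600,600),interpolation=cv2.INTER_CUBIC))
    for n in("cap_center","housing","lens_base","retainer_mid","driver_grip","holder_mid"):
        for d in vision.silhouettes(n,c)[:4]:
            m=d["mask"];rr,cc=np.nonzero(m);print(c,n,d["confidence"],np.round(d["at"]),m.sum(),rr.min(),rr.max(),cc.min(),cc.max(), im[m].mean(0).round(), np.round(atz(c,d["at"],.109 if n=="cap_center" else .02),3))
            if n=="cap_center" and abs(d["at"][0]-r)<12 and abs(d["at"][1]-q)<12:
                np.save(f"{c}m.npy",m)
                cs,_=cv2.findContours(m.astype(np.uint8),0,1);print(cv2.minEnclosingCircle(max(cs,key=len)))
    for z in (.126,.109): print(z,atz(c,at,z))
E
```

```text
top cap_center 0.92 [226. 277.] 1029 205 240 260 295 [24. 24. 24.] [0.579 0.126 0.109]
((277.8647766113281, 222.3389892578125), 18.39253044128418)
top cap_center 0.92 [171. 285.] 853 152 185 268 299 [37. 82. 24.] [0.674 0.114 0.109]
top cap_center 0.86 [182. 345.] 848 164 198 327 358 [36. 83. 24.] [0.655 0.013 0.109]
top housing 0.8 [241. 291.] 781 215 256 257 309 [90. 93. 93.] [0.564 0.107 0.02 ]
top lens_base 0.71 [226. 196.] 606 218 242 172 211 [32. 31. 31.] [0.589 0.285 0.02 ]
top retainer_mid 0.75 [188. 235.] 195 183 206 220 243 [47. 45. 46.] [0.663 0.213 0.02 ]
top driver_grip 0.85 [258. 373.] 755 197 280 360 388 [34. 34. 34.] [ 0.535 -0.044  0.02 ]
top driver_grip 0.48 [223. 278.] 1025 205 240 260 295 [23. 23. 23.] [0.598 0.133 0.02 ]
top holder_mid 0.62 [301. 340.] 418 285 312 327 349 [48. 47. 48.] [0.455 0.017 0.02 ]
0.126 [0.58352283 0.12271909 0.126     ]
0.109 [0.58599281 0.12421458 0.109     ]
side cap_center 0.86 [267. 209.] 1226 250 290 191 229 [ 64. 112.  55.] [0.651 0.17  0.109]
side cap_center 0.81 [229. 255.] 930 211 244 239 275 [ 70. 115.  62.] [0.627 0.08  0.109]
side cap_center 0.67 [261. 266.] 1573 238 283 244 286 [55. 57. 56.] [0.581 0.126 0.109]
((265.4706726074219, 260.2581481933594), 23.33379364013672)
side housing 0.87 [301. 273.] 2083 275 330 239 306 [128. 130. 132.] [0.575 0.134 0.02 ]
side lens_base 0.72 [381. 213.] 1451 351 402 194 234 [64. 63. 64.] [0.586 0.285 0.02 ]
side driver_grip 0.74 [232. 343.] 761 203 250 294 365 [61. 61. 62.] [ 0.534 -0.041  0.02 ]
side holder_mid 0.62 [271. 369.] 698 253 292 356 385 [56. 55. 56.] [0.46  0.017 0.02 ]
0.126 [0.57299572 0.13760384 0.126     ]
0.109 [0.58096736 0.12719783 0.109     ]
```

```bash
sleep 1; ls pics
```

```text
side0.png
sidec.png
top0.png
topc.png
```

```bash
cat > fit.py <<'E'
from h import *
from scipy.optimize import minimize
def hull(c,x,y,zr):
    a=np.linspace(0,2*np.pi,60);pts=[]
    for r,z in((.029,zr+.034),(.029,zr+.018),(.028,zr)):
        pts+=[(x+r*np.cos(t),y+r*np.sin(t),z) for t in a]
    K,R,t=P(c);X=(R@np.array(pts).T).T+t;u=(K@X.T).T;u=u[:,:2]/u[:,2:]
    h=cv2.convexHull(u.astype(np.float32))
    m=np.zeros((480*4,640*4),np.uint8);cv2.fillConvexPoly(m,np.round((h+.5)*4).astype(np.int32),1)
    return cv2.resize(m.astype(np.float32),(640,480),interpolation=cv2.INTER_AREA)
def fit(ms,zr,x0):
    def f(p): return sum(np.abs(hull(c,p[0],p[1],zr)-m).sum()/m.sum() for c,m in ms.items())
    return minimize(f,x0,method="Nelder-Mead",options=dict(initial_simplex=[[x0[0],x0[1]],[x0[0]+.004,x0[1]],[x0[0],x0[1]+.004]],xatol=1e-4,fatol=1e-4))
E
python3 - <<'E'
from fit import *
M={c:np.load(c+"m.npy").astype(np.float32) for c in("top","side")}
for ms in(M,{"top":M["top"]},{"side":M["side"]}):
    r=fit(ms,.092,[.584,.125]);print(list(ms),r.x,r.fun)
E
```

```text
['top', 'side'] [0.58387361 0.12395137] 0.08943966776132584
['top'] [0.58481849 0.12396449] 0.03419582173228264
['side'] [0.5829967 0.1245173] 0.03166719526052475
```

View pics/topc.png

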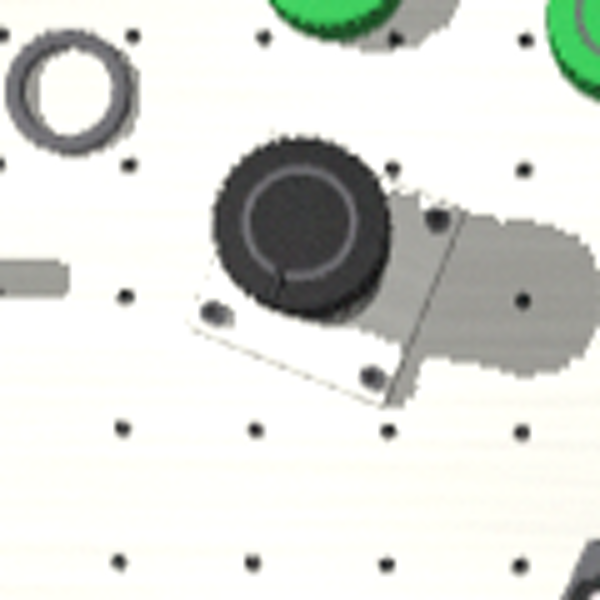

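View pics/sidec.png

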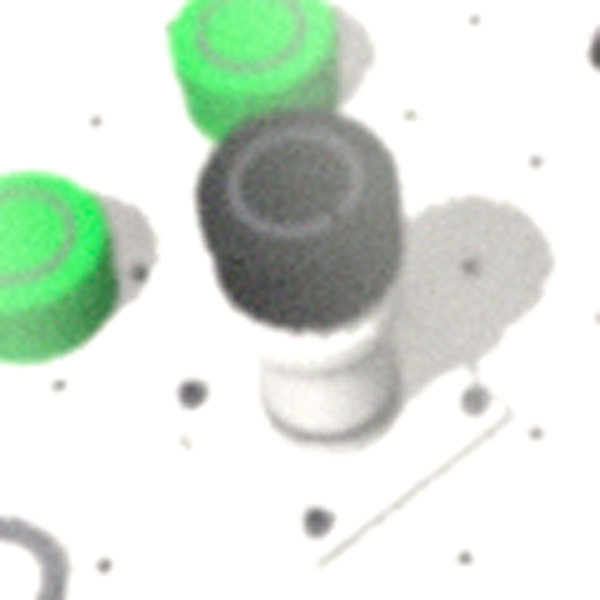

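Emit:
arm_command --plan '[-1,0.05,0.09,0,0.05,-1,0.1,0.18,0,0.1,-1,0.15,0.27,0,0.17,-1,0.2,0.36,0,0.24,-1,0.25,0.45,0,0.31,-1,0.3,0.54,0,0.38,-1,0.35,0.63,0,0.45,-1,0.4,0.72,0,0.52,-1,0.428,0.77,0,0.59,-1,0.428,0.77,0,0.66,-1,0.428,0.77,0,0.72,-1,0.428,0.77,0,0.74,-1,0.428,0.77,0,0.74]' --newtons 10

```text
time_s: 2.5
ee_pos: [0.4128, -0.186, 0.4047]
eef_rot: [3.141, 0.0, 2.005]
force: [0.7, 0.3, -0.7]
grip_width: 0.0939
```

Emit:
arm_command --plan '[-1,0.05,0.09,0,0,-1,0.1,0.18,0,0,-1,0.15,0.27,0,0,-1,0.2,0.36,0,0,-1,0.25,0.45,0,0,-1,0.3,0.54,0,0,-1,0.35,0.63,0,0,-1,0.4,0.72,0,0,-1,0.428,0.775,0,0,-1,0.428,0.775,0,0,-1,0.428,0.775,0,0,-1,0.428,0.775,0,0]'

```text
time_s: 3.7
ee_pos: [0.5838, 0.1231, 0.4047]
eef_rot: [-3.141, 0.0, 2.003]
force: [-0.3, 0.3, -0.1]
grip_width: 0.094
```

```bash
python3 - <<'E'
from h import *
im=vision.camera("side");cr=im[120:360,130:430]
cv2.imwrite("pics/s1.png",cv2.resize(cv2.convertScaleAbs(cr,alpha=1.6,beta=20),(750,600),interpolation=cv2.INTER_CUBIC))
o=sensors.get_obs();print(o["ee_pos"],o["qpos"],o["eef_rot"],o["force"])
print(proj("side",[.5842,.1242,.205]),proj("side",[.5842,.1242,.126]))
E
```

```text
[0.58377747 0.12298357 0.40483518] [ 1.46256705e-01  4.04204709e-01  1.38045884e+00 -9.68213440e-05
  1.35677367e+00 -2.86038792e-01] [3.14147023e+00 1.34628577e-04 2.00311237e+00] [-0.35035329  0.02391475  0.27472346]
(np.float64(214.98177735135184), np.float64(257.46417202412874)) (np.float64(252.4909260265156), np.float64(263.857669607107))
```

View pics/s1.png

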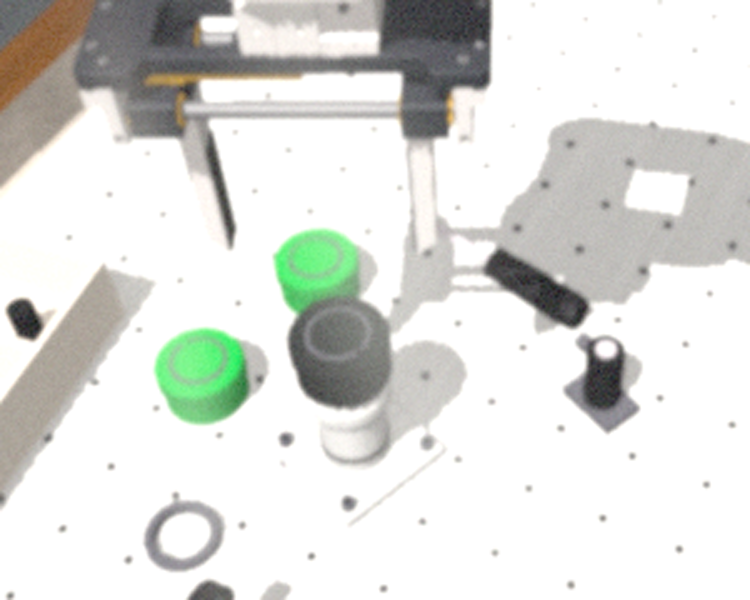

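The open fingers straddle the black cap, at about (255,255) in full side-image pixels, and there is space on both sides. I'll go down to grip height.

Emit:
arm_command --plan '[-1,0,0.001,-0.05,0,-1,0,0.002,-0.1,0,-1,0,0.002,-0.15,0,-1,0,0.002,-0.19,0,-1,0,0.002,-0.22,0,-1,0,0.002,-0.24,0,-1,0,0.002,-0.255,0,-1,0,0.002,-0.263,0,-1,0,0.002,-0.267,0,-1,0,0.002,-0.267,0,-1,0,0.002,-0.267,0]'

```text
time_s: 4.85
ee_pos: [0.5841, 0.1247, 0.2983]
eef_rot: [3.141, 0.0, 2.005]
force: [0.9, -0.5, 0.3]
grip_width: 0.0941
```

```bash
python3 - <<'E'
from h import *
im=vision.camera("side");cr=im[180:340,170:370]
cv2.imwrite("pics/s2.png",cv2.resize(cv2.convertScaleAbs(cr,alpha=1.6,beta=20),(750,600),interpolation=cv2.INTER_CUBIC))
o=sensors.get_obs();print(o["ee_pos"],o["eef_rot"],o["force"],o["moment"])
E
```

```text
[0.5840363  0.12473835 0.29821692] [3.14107838e+00 1.52839663e-04 2.00466191e+00] [-0.14815153  0.27244015 -0.36152856] [-0.01277267 -0.10463279 -0.02958862]
```

View pics/s2.png

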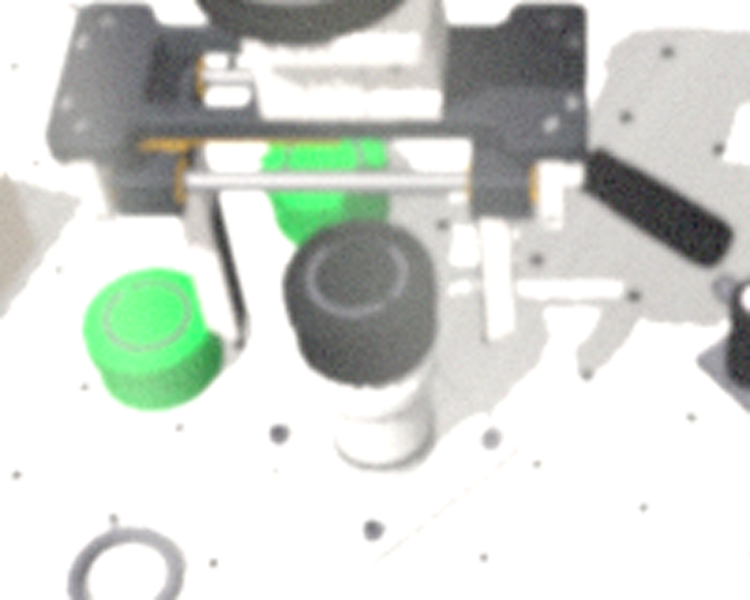

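```bash
python3 - <<'E'
from h import *
d=np.array([.907,.42]);
for s in(-1,1):
  for z in(.099,):
    for w in(.047,.0595):
      p=np.array([.584,.1247])+s*w*d; r,c=proj("side",[*p,z]);print(s,z,w,((c-170)*3.75,(r-180)*3.75))
for z in(.126,.092):
  r,c=proj("side",[.584,.1247,z]);print((c-170)*3.75,(r-180)*3.75)
E
```

```text
-1 0.099 0.047 (np.float64(479.4383643916553), np.float64(316.08221111888975))
-1 0.099 0.0595 (np.float64(511.5213372100297), np.float64(316.1901939094247))
1 0.099 0.047 (np.float64(239.0633224651879), np.float64(315.2731723820761))
1 0.099 0.0595 (np.float64(207.21627642841764), np.float64(315.1659836586116))
351.7626419154316 272.9594057913479
360.87878526416614 326.3597642204996
```

Emit:
arm_command --plan '[1,0,0,0,0,1,0,0,0,0,1,0,0,0,0,1,0,0,0,0,1,0,0,0,0,1,0,0,0,0,1,0,0,0,0,1,0,0,0,0]' --newtons 6

```text
time_s: 5.7
ee_pos: [0.584, 0.1247, 0.2979]
eef_rot: [3.142, 0.0, 2.005]
force: [-0.4, -0.1, 0.2]
grip_width: 0.058
```

```bash
python3 - <<'E'
from h import *
o=sensors.get_obs();print(o["ee_pos"],o["eef_rot"],o["force"],o["moment"],o["grip_width"])
E
```

```text
[0.58399675 0.1247014  0.29787893] [3.14154019e+00 2.74025783e-05 2.00462765e+00] [-0.41751889 -0.05918975  0.22743001] [-0.02875424 -0.10404822  0.0080731 ] 0.058032781351958905
```

Emit:
arm_command --plan '[1,0,0,0,0,1,0,0,0,0,1,0,0,0,0,1,0,0,-0.001,0,1,0,0,-0.001,0,1,0,0,-0.001,0]' --newtons 30

```text
time_s: 6.3
ee_pos: [0.584, 0.1247, 0.2977]
eef_rot: [3.141, 0.0, 2.005]
force: [-1.3, -0.0, 3.6]
grip_width: 0.0576
```

```bash
cat > o.py <<'E'
from h import *
o=sensors.get_obs();print(o["time_s"],o["ee_pos"].round(5),o["eef_rot"].round(4),o["force"].round(2),o["moment"].round(3),round(o["grip_width"],4))
E
python3 o.py
```

```text
6.3 [0.58402 0.12471 0.29765] [3.1413e+00 1.0000e-04 2.0046e+00] [-1.35 -0.04  3.55] [-0.07   0.086  0.009] 0.0576
```

Emit:
arm_command --plan '[1,0,0,-0.0004,0.01,1,0,0,-0.0004,0.02,1,0,0,-0.0004,0.033,1,0,0,-0.0004,0.033,1,0,0,-0.0004,0.033]'

```text
time_s: 6.8
ee_pos: [0.5841, 0.1247, 0.2976]
eef_rot: [3.141, 0.0, 2.075]
force: [1.2, -0.0, 5.3]
grip_width: 0.0571
```

```bash
python3 o.py
```

```text
6.8 [0.58409 0.12473 0.29758] [3.1409e+00 3.0000e-04 2.0751e+00] [ 1.22 -0.04  5.29] [ 0.018 -0.025  0.066] 0.0571
```

Emit:
arm_command --plan '[1,0,0,0,0.01,1,0,0,0,0.02,1,0,0,0,0.033,1,0,0,0,0.033]'

```text
time_s: 7.2
ee_pos: [0.5841, 0.1247, 0.2976]
eef_rot: [3.141, 0.0, 2.145]
force: [0.6, 0.2, 5.0]
grip_width: 0.0573
```

```bash
python3 o.py
```

```text
7.2 [0.58409 0.12475 0.29758] [3.1409e+00 3.0000e-04 2.1451e+00] [0.6  0.23 5.01] [-0.002 -0.028  0.062] 0.0573
```

Emit:
arm_command --plan '[1,0,0,0,0.01,1,0,0,0,0.02,1,0,0,0,0.033,1,0,0,0,0.033]'

```text
time_s: 7.6
ee_pos: [0.5841, 0.1247, 0.2976]
eef_rot: [3.141, 0.0, 2.214]
force: [0.3, -0.1, 6.4]
grip_width: 0.0578
```

Emit:
arm_command --plan '[1,0,0,0,0.01,1,0,0,0,0.02,1,0,0,0,0.033,1,0,0,0,0.033]'

```text
time_s: 8.0
ee_pos: [0.5841, 0.1248, 0.2976]
eef_rot: [3.141, 0.0, 2.283]
force: [-0.2, 0.3, 6.1]
grip_width: 0.0571
```

Emit:
arm_command --plan '[1,0,0,0,0.01,1,0,0,0,0.02,1,0,0,0,0.033,1,0,0,0,0.033]'

```text
time_s: 8.4
ee_pos: [0.5841, 0.1247, 0.2976]
eef_rot: [3.141, 0.0, 2.352]
force: [-0.6, 0.6, 5.3]
grip_width: 0.0572
```

```bash
python3 o.py
```

```text
8.4 [0.58409 0.12474 0.2976 ] [3.1410e+00 4.0000e-04 2.3524e+00] [-0.58  0.64  5.29] [-0.047 -0.164  0.047] 0.0572
```

Emit:
arm_command --plan '[1,0,0,0,0.01,1,0,0,0,0.02,1,0,0,0,0.033,1,0,0,0,0.033]'

```text
time_s: 8.8
ee_pos: [0.5841, 0.1248, 0.2976]
eef_rot: [3.141, 0.0, 2.422]
force: [0.0, -0.3, 5.2]
grip_width: 0.0572
```

```bash
python3 - <<'E'
from h import *
im=vision.camera("top");cr=im[150:290,210:350]
cv2.imwrite("pics/t3.png",cv2.resize(cv2.convertScaleAbs(cr,alpha=1.8,beta=20),(600,600),interpolation=cv2.INTER_CUBIC))
im=vision.camera("side");cr=im[200:320,190:340]
cv2.imwrite("pics/s3.png",cv2.resize(cv2.convertScaleAbs(cr,alpha=1.6,beta=20),(750,600),interpolation=cv2.INTER_CUBIC))
E
python3 o.py
```

```text
8.9 [0.58409 0.12474 0.29758] [3.1410e+00 5.0000e-04 2.4207e+00] [1.29 0.09 6.51] [-0.016 -0.085  0.026] 0.0572
```

View pics/s3.png

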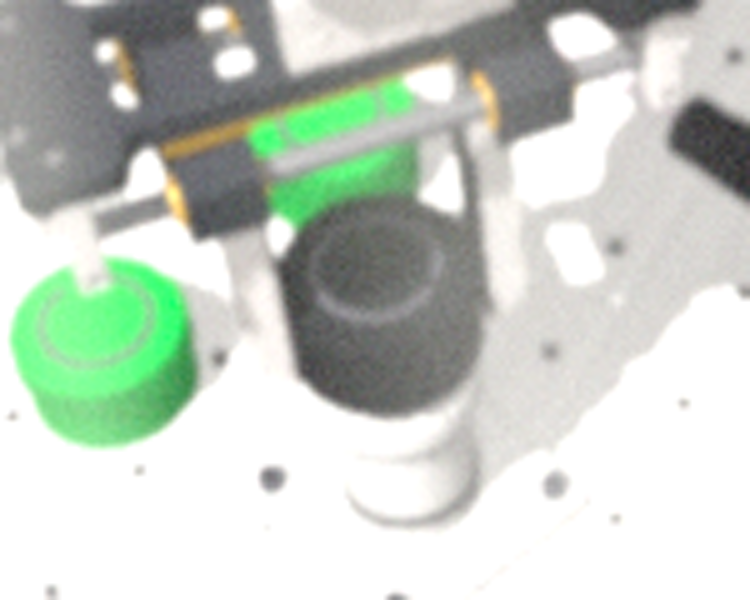

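The cap, at about (267,258) in full pixels, is level and held between both fingers. The push is steady at about 5–6 N, so I'll keep turning it back.

Emit:
arm_command --plan '[1,0,0,0,0.01,1,0,0,0,0.02,1,0,0,0,0.033,1,0,0,0,0.033]'

```text
time_s: 9.3
ee_pos: [0.5841, 0.1248, 0.2976]
eef_rot: [3.141, 0.001, 2.491]
force: [-0.1, -0.2, 5.8]
grip_width: 0.0573
```

```bash
python3 o.py
```

```text
9.3 [0.58407 0.12476 0.29761] [3.1410e+00 5.0000e-04 2.4907e+00] [-0.05 -0.18  5.82] [ 0.04  -0.068  0.027] 0.0573
```

Emit:
arm_command --plan '[1,0,0,0,0.01,1,0,0,0,0.02,1,0,0,0,0.033,1,0,0,0,0.033]'

```text
time_s: 9.7
ee_pos: [0.5841, 0.1248, 0.2976]
eef_rot: [3.141, 0.001, 2.56]
force: [-0.8, -0.4, 5.6]
grip_width: 0.057
```

```bash
python3 o.py
```

```text
9.7 [0.58408 0.12476 0.29758] [3.1411e+00 5.0000e-04 2.5598e+00] [-0.76 -0.4   5.59] [-0.001 -0.1    0.047] 0.057
```

View pics/t3.png

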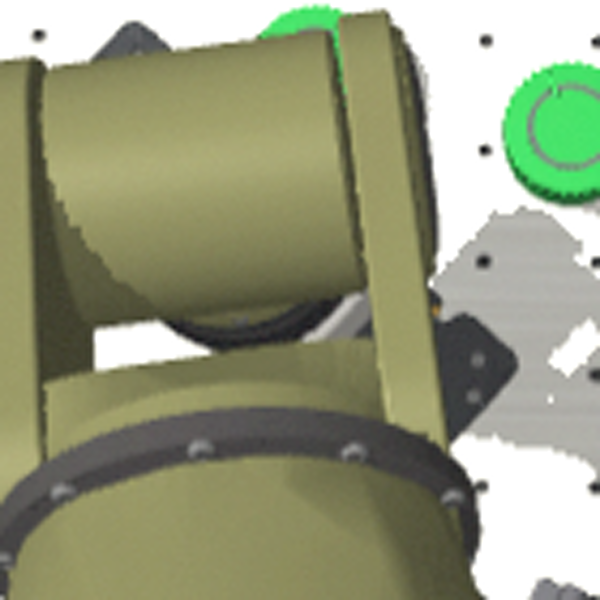

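The arm hides the cap from the top camera, so I'm relying on force and pose. I've turned it back 32° so far.

Emit:
arm_command --plan '[1,0,0,0,0.01,1,0,0,0,0.02,1,0,0,0,0.033,1,0,0,0,0.033]'

```text
time_s: 10.1
ee_pos: [0.5841, 0.1247, 0.2976]
eef_rot: [3.141, 0.001, 2.629]
force: [-0.1, 0.3, 5.0]
grip_width: 0.0573
```

```bash
python3 o.py
```

```text
10.1 [0.58407 0.12475 0.2976 ] [3.1411e+00 6.0000e-04 2.6289e+00] [-0.12  0.32  5.05] [ 0.041 -0.156  0.02 ] 0.0573
```

Emit:
arm_command --plan '[1,0,0,0,0.01,1,0,0,0,0.02,1,0,0,0,0.033,1,0,0,0,0.033]'

```text
time_s: 10.5
ee_pos: [0.5841, 0.1247, 0.2976]
eef_rot: [3.141, 0.001, 2.698]
force: [-0.6, 0.5, 5.0]
grip_width: 0.0572
```

```bash
python3 o.py
```

```text
10.5 [0.58408 0.12475 0.29761] [3.1412e+00 6.0000e-04 2.6981e+00] [-0.58  0.49  4.96] [ 0.011 -0.097  0.041] 0.0572
```

Emit:
arm_command --plan '[1,0,0,0,0.01,1,0,0,0,0.02,1,0,0,0,0.033,1,0,0,0,0.033]'

```text
time_s: 10.9
ee_pos: [0.5841, 0.1248, 0.2976]
eef_rot: [3.141, 0.001, 2.767]
force: [0.3, 0.7, 4.8]
grip_width: 0.0573
```

```bash
python3 o.py
```

```text
10.9 [0.58408 0.12476 0.2976 ] [3.1412e+00 7.0000e-04 2.7672e+00] [0.3  0.67 4.78] [-0.004 -0.095  0.106] 0.0573
```

Emit:
arm_command --plan '[1,0,0,0,0.01,1,0,0,0,0.02,1,0,0,0,0.033,1,0,0,0,0.033]'

```text
time_s: 11.3
ee_pos: [0.5841, 0.1247, 0.2976]
eef_rot: [3.141, 0.001, 2.836]
force: [-0.6, 0.1, 5.6]
grip_width: 0.0573
```

```bash
python3 o.py
```

```text
11.3 [0.58408 0.12475 0.2976 ] [3.1413e+00 6.0000e-04 2.8363e+00] [-0.64  0.09  5.56] [-0.04  -0.052 -0.01 ] 0.0573
```

Emit:
arm_command --plan '[1,0,0,0,0.01,1,0,0,0,0.02,1,0,0,0,0.033,1,0,0,0,0.033]'

```text
time_s: 11.7
ee_pos: [0.584, 0.1248, 0.2974]
eef_rot: [3.141, 0.0, 2.905]
force: [0.2, 0.9, 4.9]
grip_width: 0.0572
```

```bash
python3 o.py
```

```text
11.7 [0.58403 0.1248  0.29742] [3.1414e+00 4.0000e-04 2.9048e+00] [0.16 0.87 4.91] [ 0.204 -0.146  0.059] 0.0572
```

Emit:
arm_command --plan '[1,0,0,0,0,1,0,0,0,0]'

```text
time_s: 11.9
ee_pos: [0.584, 0.1248, 0.2974]
eef_rot: [3.141, 0.0, 2.903]
force: [1.1, 1.6, 5.5]
grip_width: 0.0573
```

```bash
python3 o.py
```

```text
11.9 [0.58404 0.12479 0.29741] [3.1414e+00 3.0000e-04 2.9030e+00] [1.06 1.57 5.49] [ 0.219 -0.145  0.033] 0.0573
```

Emit:
arm_command --plan '[1,0,0,0,0.008,1,0,0,0,0.016,1,0,0,0,0.016]'

```text
time_s: 12.2
ee_pos: [0.584, 0.1247, 0.2971]
eef_rot: [-3.141, -0.0, 2.937]
force: [0.4, 0.0, 2.9]
grip_width: 0.0575
```

```bash
python3 o.py
```

```text
12.2 [0.58399 0.12466 0.29714] [-3.1413e+00 -2.0000e-04  2.9375e+00] [0.39 0.03 2.9 ] [ 0.003 -0.193  0.014] 0.0575
```

Emit:
arm_command --plan '[1,0,0,0,0,1,0,0,0,0]'

```text
time_s: 12.4
ee_pos: [0.584, 0.1246, 0.2972]
eef_rot: [-3.141, -0.0, 2.936]
force: [1.0, -0.1, 3.3]
grip_width: 0.0577
```

```bash
python3 o.py
```

```text
12.4 [0.58399 0.12465 0.29718] [-3.1414e+00 -2.0000e-04  2.9365e+00] [ 1.05 -0.08  3.3 ] [-0.048 -0.163  0.057] 0.0577
```

Emit:
arm_command --plan '[1,0,0,0,0.008,1,0,0,0,0.016,1,0,0,0,0.016]'

```text
time_s: 12.7
ee_pos: [0.5839, 0.1246, 0.2969]
eef_rot: [-3.141, -0.001, 2.971]
force: [-0.8, -0.7, 0.7]
grip_width: 0.0574
```

```bash
python3 o.py
```

```text
12.7 [0.58392 0.12465 0.29693] [-3.1412e+00 -6.0000e-04  2.9711e+00] [-0.83 -0.68  0.67] [-0.111 -0.207  0.016] 0.0574
```

The push has vanished at about 55.5° back. I'll stop turning here and lower it straight and gently into the start.

Emit:
arm_command --plan '[1,0,0,-0.001,0,1,0,0,-0.002,0,1,0,0,-0.0025,0,1,0,0,-0.0025,0]'

```text
time_s: 13.1
ee_pos: [0.584, 0.1246, 0.2963]
eef_rot: [-3.141, 0.0, 2.97]
force: [0.8, -3.0, 2.4]
grip_width: 0.0572
```

```bash
python3 o.py
```

```text
13.1 [0.58403 0.12457 0.29631] [-3.1413e+00  1.0000e-04  2.9701e+00] [ 0.76 -3.04  2.42] [-0.632 -0.148  0.03 ] 0.0572
```

Emit:
arm_command --plan '[1,0,-0.0008,0,0,1,0,-0.0015,0,0,1,0,-0.0015,0,0]'

```text
time_s: 13.4
ee_pos: [0.584, 0.1242, 0.2962]
eef_rot: [3.141, -0.0, 2.97]
force: [-0.0, -1.2, -0.0]
grip_width: 0.0576
```

```bash
python3 o.py
```

```text
13.4 [0.58398 0.12418 0.29625] [ 3.1414 -0.      2.9702] [-0.01 -1.16 -0.05] [-0.111 -0.248  0.137] 0.0576
```

Emit:
arm_command --plan '[1,0,-0.0008,-0.001,0,1,0,-0.0008,-0.002,0,1,0,-0.0008,-0.0025,0,1,0,-0.0008,-0.0025,0]'

```text
time_s: 13.8
ee_pos: [0.584, 0.124, 0.2953]
eef_rot: [3.141, 0.0, 2.97]
force: [-0.4, 1.8, 2.2]
grip_width: 0.0572
```

```bash
python3 o.py
```

```text
13.8 [0.58398 0.12395 0.29534] [3.1413e+00 1.0000e-04 2.9704e+00] [-0.41  1.83  2.24] [ 0.294 -0.075  0.179] 0.0572
```

Emit:
arm_command --plan '[1,0,0.0005,0,0.01,1,0,0.0005,0,0.018,1,0,0.0005,0,0.018]'

```text
time_s: 14.1
ee_pos: [0.5839, 0.1239, 0.2949]
eef_rot: [-3.141, -0.001, 3.009]
force: [0.9, 0.0, -2.5]
grip_width: 0.0573
```

```bash
python3 o.py
```

```text
14.1 [0.58393 0.12393 0.29493] [-3.1413e+00 -7.0000e-04  3.0088e+00] [ 0.88  0.03 -2.54] [ 0.03  -0.167 -0.039] 0.0573
```

Everything is free now: Fz is just the cap's weight. I'll keep lowering.

Emit:
arm_command --plan '[1,0,0,-0.001,0,1,0,0,-0.002,0,1,0,0,-0.003,0,1,0,0,-0.0035,0,1,0,0,-0.0035,0]'

```text
time_s: 14.6
ee_pos: [0.584, 0.124, 0.2938]
eef_rot: [-3.142, -0.0, 3.008]
force: [0.3, 0.4, -2.4]
grip_width: 0.0575
```

```bash
python3 o.py
```

```text
14.6 [0.584   0.12398 0.29383] [-3.1415e+00 -1.0000e-04  3.0078e+00] [ 0.34  0.42 -2.38] [ 0.037 -0.109 -0.006] 0.0575
```

Emit:
arm_command --plan '[1,0,0,-0.001,0,1,0,0,-0.002,0,1,0,0,-0.003,0,1,0,0,-0.003,0]'

```text
time_s: 15.0
ee_pos: [0.584, 0.124, 0.2926]
eef_rot: [-3.142, -0.0, 3.008]
force: [0.6, -0.3, -0.9]
grip_width: 0.057
```

```bash
python3 o.py
```

```text
15.0 [0.58399 0.12397 0.2926 ] [-3.1416e+00 -1.0000e-04  3.0078e+00] [ 0.57 -0.27 -0.9 ] [-0.001 -0.11   0.015] 0.057
```

Emit:
arm_command --plan '[1,0,0,-0.001,0,1,0,0,-0.002,0,1,0,0,-0.002,0,1,0,0,-0.002,0]'

```text
time_s: 15.4
ee_pos: [0.584, 0.124, 0.2919]
eef_rot: [-3.142, 0.0, 3.008]
force: [-0.2, -0.3, 0.0]
grip_width: 0.0576
```

```bash
python3 o.py
```

```text
15.4 [0.58401 0.124   0.2919 ] [-3.1416  0.      3.0079] [-0.22 -0.29  0.02] [ 0.125 -0.141 -0.019] 0.0576
```

Emit:
arm_command --plan '[1,0,0,-0.0005,0,1,0,0,-0.001,0,1,0,0,-0.001,0,1,0,0,-0.001,0]'

```text
time_s: 15.8
ee_pos: [0.584, 0.124, 0.2916]
eef_rot: [3.142, 0.0, 3.008]
force: [-0.3, 0.2, 0.6]
grip_width: 0.0574
```

```bash
python3 o.py
```

```text
15.8 [0.58402 0.12398 0.2916 ] [3.1416e+00 2.0000e-04 3.0078e+00] [-0.28  0.18  0.56] [ 0.058 -0.077  0.025] 0.0574
```

Emit:
arm_command --plan '[1,0,0,-0.0005,0,1,0,0,-0.001,0,1,0,0,-0.001,0,1,0,0,-0.001,0]'

```text
time_s: 16.2
ee_pos: [0.584, 0.124, 0.2914]
eef_rot: [3.141, 0.0, 3.008]
force: [-1.0, -0.8, 4.8]
grip_width: 0.0573
```

```bash
python3 o.py
```

```text
16.2 [0.58404 0.12401 0.29138] [3.1415e+00 5.0000e-04 3.0079e+00] [-1.   -0.79  4.81] [-0.03   0.17   0.024] 0.0573
```

Bottomed after about 6.2 mm, with 4.8 N. I'll release briefly so the cap settles freely, check it, and grip again.

Emit:
arm_command --plan '[1,0,0,0.0015,0,1,0,0,0.0015,0,-0.5,0,0,0.0015,0,-0.5,0,0,0.0015,0,-0.5,0,0,0.0015,0,-0.5,0,0,0.0015,0,-0.5,0,0,0.0015,0]'

```text
time_s: 16.9
ee_pos: [0.584, 0.124, 0.2916]
eef_rot: [-3.142, -0.0, 3.008]
force: [-0.2, -1.0, 0.2]
grip_width: 0.0704
```

```bash
python3 o.py; python3 - <<'E'
from fit import *
im=vision.camera("side");cr=im[200:320,190:340]
cv2.imwrite("pics/s4.png",cv2.resize(cv2.convertScaleAbs(cr,alpha=1.6,beta=20),(750,600),interpolation=cv2.INTER_CUBIC))
E
```

```text
16.9 [0.584   0.12401 0.29162] [-3.1416e+00 -1.0000e-04  3.0079e+00] [-0.23 -1.02  0.23] [ 0.081 -0.117  0.03 ] 0.0704
```

View pics/s4.png

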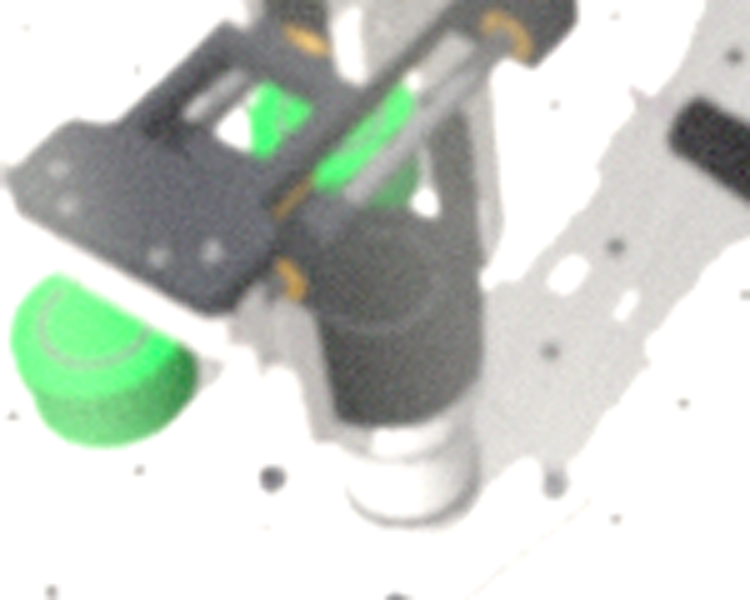

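The cap's bottom edge is at about (267,284), lower than before and level, so it has settled in the start. Closing the grip again.

Emit:
arm_command --plan '[1,0,0,0,0,1,0,0,0,0,1,0,0,0,0,1,0,0,0,0,1,0,0,0,0]' --newtons 8

```text
time_s: 17.45
ee_pos: [0.584, 0.124, 0.2917]
eef_rot: [-3.142, 0.0, 3.008]
force: [0.3, -0.2, 1.2]
grip_width: 0.0579
```

Emit:
arm_command --plan '[1,0,0,0,0,1,0,0,0,0,1,0,0,0,0]' --newtons 30

```text
time_s: 17.75
ee_pos: [0.584, 0.124, 0.2917]
eef_rot: [3.142, 0.0, 3.008]
force: [1.9, -0.9, 0.2]
grip_width: 0.0576
```

```bash
python3 o.py
```

```text
17.75 [0.58399 0.12398 0.2917 ] [3.1416 0.     3.0078] [ 1.87 -0.89  0.2 ] [ 0.033 -0.097  0.012] 0.0576
```

Emit:
arm_command --plan '[1,0,0,0,-0.015,1,0,0,0,-0.035,1,0,0,0,-0.05,1,0,0,0,-0.05]'

```text
time_s: 18.15
ee_pos: [0.584, 0.124, 0.2917]
eef_rot: [3.142, 0.0, 2.903]
force: [0.1, -0.0, -0.1]
grip_width: 0.0575
```

```bash
python3 o.py
```

```text
18.15 [0.584   0.124   0.29171] [3.1416 0.     2.9026] [ 0.06 -0.05 -0.12] [-0.002 -0.086  0.031] 0.0575
```

Emit:
arm_command --plan '[1,0,0,-0.0005,-0.015,1,0,0,-0.0005,-0.035,1,0,0,-0.0005,-0.05,1,0,0,-0.0005,-0.05]'

```text
time_s: 18.55
ee_pos: [0.584, 0.124, 0.2914]
eef_rot: [-3.142, -0.0, 2.799]
force: [0.3, -0.5, -1.2]
grip_width: 0.0575
```

```bash
python3 o.py
```

```text
18.55 [0.58397 0.12399 0.29136] [-3.1415e+00 -2.0000e-04  2.7988e+00] [ 0.32 -0.48 -1.24] [ 0.014 -0.149 -0.021] 0.0575
```

Emit:
arm_command --plan '[1,0,0,-0.0007,-0.02,1,0,0,-0.0013,-0.04,1,0,0,-0.0018,-0.06,1,0,0,-0.002,-0.08,1,0,0,-0.002,-0.08]'

```text
time_s: 19.05
ee_pos: [0.584, 0.124, 0.2907]
eef_rot: [3.141, 0.0, 2.632]
force: [-0.2, 0.3, -0.7]
grip_width: 0.057
```

```bash
python3 o.py
```

```text
19.05 [0.58401 0.12403 0.29074] [3.1415e+00 1.0000e-04 2.6317e+00] [-0.19  0.33 -0.74] [ 0.058 -0.099  0.018] 0.057
```

Emit:
arm_command --plan '[1,0,0,-0.0004,-0.02,1,0,0,-0.0008,-0.04,1,0,0,-0.0013,-0.06,1,0,0,-0.0018,-0.083,1,0,0,-0.0018,-0.083]'

```text
time_s: 19.55
ee_pos: [0.584, 0.124, 0.29]
eef_rot: [3.141, 0.0, 2.458]
force: [0.1, 0.1, 0.9]
grip_width: 0.0571
```

```bash
python3 o.py
```

```text
19.55 [0.58401 0.12401 0.29004] [3.1415 0.     2.4583] [0.09 0.09 0.92] [ 0.063 -0.145 -0.032] 0.0571
```

Going smoothly; following the pitch of 0.61 mm per 10°.

Emit:
arm_command --plan '[1,0,0,-0.0004,-0.02,1,0,0,-0.0008,-0.04,1,0,0,-0.0012,-0.06,1,0,0,-0.0016,-0.083,1,0,0,-0.0016,-0.083]'

```text
time_s: 20.05
ee_pos: [0.584, 0.124, 0.2894]
eef_rot: [3.141, 0.0, 2.285]
force: [0.2, 1.2, 0.7]
grip_width: 0.0575
```

```bash
python3 o.py
```

```text
20.05 [0.58403 0.12403 0.28944] [3.1413e+00 1.0000e-04 2.2850e+00] [0.24 1.22 0.7 ] [ 0.062 -0.101  0.051] 0.0575
```

Emit:
arm_command --plan '[1,0,0,-0.0004,-0.02,1,0,0,-0.0008,-0.04,1,0,0,-0.0012,-0.06,1,0,0,-0.0016,-0.083,1,0,0,-0.0016,-0.083]'

```text
time_s: 20.55
ee_pos: [0.584, 0.124, 0.2888]
eef_rot: [3.141, 0.0, 2.111]
force: [-0.0, 1.0, 1.2]
grip_width: 0.0572
```

```bash
python3 o.py
```

```text
20.55 [0.58404 0.12402 0.28876] [3.1412 0.     2.1114] [-0.03  1.    1.19] [ 0.118 -0.184 -0.056] 0.0572
```

Emit:
arm_command --plan '[1,0,0,-0.0004,-0.02,1,0,0,-0.0008,-0.04,1,0,0,-0.0012,-0.06,1,0,0,-0.0016,-0.083,1,0,0,-0.0016,-0.083]'

```text
time_s: 21.05
ee_pos: [0.5841, 0.1241, 0.2882]
eef_rot: [3.141, -0.0, 1.938]
force: [0.5, 0.7, 1.6]
grip_width: 0.057
```

```bash
python3 o.py
```

```text
21.05 [0.58407 0.12406 0.28818] [ 3.1411 -0.      1.9379] [0.5  0.65 1.56] [ 0.137 -0.256 -0.084] 0.057
```

Emit:
arm_command --plan '[1,0,0,-0.0003,-0.02,1,0,0,-0.0007,-0.04,1,0,0,-0.0011,-0.06,1,0,0,-0.0014,-0.083,1,0,0,-0.0014,-0.083]'

```text
time_s: 21.55
ee_pos: [0.5841, 0.1241, 0.2876]
eef_rot: [3.141, -0.0, 1.764]
force: [2.0, 2.4, -0.0]
grip_width: 0.0578
```

```bash
python3 o.py
```

```text
21.55 [0.58408 0.12413 0.28759] [ 3.1409e+00 -2.0000e-04  1.7642e+00] [ 1.97  2.39 -0.03] [ 0.393 -0.453 -0.011] 0.0578
```

Emit:
arm_command --plan '[1,0.0003,0.0004,-0.0004,-0.02,1,0.0006,0.0008,-0.0008,-0.04,1,0.0006,0.0008,-0.0012,-0.06,1,0.0006,0.0008,-0.0016,-0.083,1,0.0006,0.0008,-0.0016,-0.083]'

```text
time_s: 22.05
ee_pos: [0.5843, 0.1243, 0.2869]
eef_rot: [3.141, -0.0, 1.59]
force: [1.4, 0.7, 0.8]
grip_width: 0.0576
```

```bash
python3 o.py
```

```text
22.05 [0.58429 0.12432 0.28693] [ 3.1413 -0.      1.5904] [1.42 0.67 0.84] [ 0.193 -0.392 -0.064] 0.0576
```

Emit:
arm_command --plan '[1,0.0003,0.0002,-0.0004,-0.02,1,0.0006,0.0002,-0.0008,-0.04,1,0.0006,0.0002,-0.0012,-0.06,1,0.0006,0.0002,-0.0016,-0.083,1,0.0006,0.0002,-0.0016,-0.083]'

```text
time_s: 22.55
ee_pos: [0.5845, 0.1244, 0.2863]
eef_rot: [3.141, -0.0, 1.417]
force: [1.4, 0.6, 1.6]
grip_width: 0.0572
```

```bash
python3 o.py
```

```text
22.55 [0.58452 0.12438 0.28632] [ 3.1413e+00 -1.0000e-04  1.4166e+00] [1.4  0.63 1.59] [ 0.219 -0.309 -0.011] 0.0572
```

Now at 91° and 5.4 mm down. I'll use smaller steps and watch the moment.

Emit:
arm_command --plan '[1,0.0003,0.0002,-0.0003,-0.015,1,0.0003,0.0002,-0.0006,-0.03,1,0.0003,0.0002,-0.0009,-0.042,1,0.0003,0.0002,-0.0009,-0.042]'

```text
time_s: 22.95
ee_pos: [0.5846, 0.1245, 0.286]
eef_rot: [3.141, -0.0, 1.328]
force: [1.9, 1.8, 3.8]
grip_width: 0.0576
```

```bash
python3 o.py
```

```text
22.95 [0.58464 0.12448 0.28604] [ 3.1413e+00 -1.0000e-04  1.3276e+00] [1.91 1.8  3.82] [ 0.169 -0.192 -0.038] 0.0576
```

Emit:
arm_command --plan '[1,0.0003,0.0003,-0.0002,-0.015,1,0.0003,0.0003,-0.0003,-0.03,1,0.0003,0.0003,-0.0003,-0.033,1,0.0003,0.0003,-0.0003,-0.033]'

```text
time_s: 23.35
ee_pos: [0.5847, 0.1246, 0.286]
eef_rot: [3.141, 0.0, 1.259]
force: [-0.2, 0.9, 4.0]
grip_width: 0.0574
```

```bash
python3 o.py
```

```text
23.35 [0.58473 0.12456 0.28596] [3.1414 0.     1.2588] [-0.22  0.94  4.01] [0.007 0.037 0.022] 0.0574
```

Emit:
arm_command --plan '[1,0,0,-0.0002,-0.015,1,0,0,-0.0003,-0.03,1,0,0,-0.0003,-0.033,1,0,0,-0.0003,-0.033]'

```text
time_s: 23.75
ee_pos: [0.5848, 0.1246, 0.286]
eef_rot: [3.141, -0.0, 1.19]
force: [-0.5, 0.1, 4.7]
grip_width: 0.0576
```

```bash
python3 o.py
```

```text
23.75 [0.58477 0.1246  0.28597] [ 3.1411e+00 -2.0000e-04  1.1897e+00] [-0.51  0.06  4.71] [ 0.086 -0.032  0.006] 0.0576
```

Emit:
arm_command --plan '[1,0,0,0,-0.015,1,0,0,0,-0.03,1,0,0,0,-0.033,1,0,0,0,-0.033]'

```text
time_s: 24.15
ee_pos: [0.5848, 0.1246, 0.286]
eef_rot: [3.141, -0.0, 1.121]
force: [0.8, 2.6, 4.8]
grip_width: 0.0575
```

```bash
python3 o.py
```

```text
24.15 [0.58478 0.12462 0.28598] [ 3.1410e+00 -4.0000e-04  1.1206e+00] [0.76 2.56 4.84] [ 0.195 -0.099  0.015] 0.0575
```

Emit:
arm_command --plan '[1,0,0.0004,0,-0.012,1,0,0.0004,0,-0.025,1,0,0.0004,0,-0.025]'

```text
time_s: 24.45
ee_pos: [0.5848, 0.1248, 0.286]
eef_rot: [3.141, -0.0, 1.067]
force: [-0.0, 1.1, 5.9]
grip_width: 0.0573
```

```bash
python3 o.py
```

```text
24.45 [0.58478 0.12479 0.28595] [ 3.1411e+00 -4.0000e-04  1.0675e+00] [-0.03  1.09  5.92] [ 0.1   -0.083 -0.153] 0.0573
```

Emit:
arm_command --plan '[1,0,0,0,0]'

```text
time_s: 24.55
ee_pos: [0.5848, 0.1247, 0.286]
eef_rot: [3.141, -0.0, 1.068]
force: [-0.2, 0.9, 5.7]
grip_width: 0.0573
```

```bash
python3 o.py
```

```text
24.55 [0.58478 0.12475 0.28597] [ 3.1411e+00 -5.0000e-04  1.0682e+00] [-0.23  0.95  5.69] [ 0.155 -0.12  -0.143] 0.0573
```

Emit:
arm_command --plan '[1,0,0,0,0]'

```text
time_s: 24.65
ee_pos: [0.5848, 0.1248, 0.286]
eef_rot: [3.141, -0.001, 1.068]
force: [0.0, 1.3, 5.7]
grip_width: 0.0574
```

```bash
python3 o.py
```

```text
24.65 [0.5848  0.12478 0.286  ] [ 3.1411e+00 -5.0000e-04  1.0683e+00] [0.02 1.31 5.72] [ 0.159 -0.057 -0.151] 0.0574
```

The moment has risen to a steady 0.15 N m at about 111°. The reading carries the sign of the turn, as it also did when I turned anticlockwise. One very small step to snug it.

Emit:
arm_command --plan '[1,0,0,0,-0.004,1,0,0,0,-0.004]'

```text
time_s: 24.85
ee_pos: [0.5848, 0.1248, 0.286]
eef_rot: [3.141, -0.0, 1.06]
force: [-0.2, 0.9, 6.1]
grip_width: 0.0573
```

```bash
python3 o.py
```

```text
24.85 [0.58479 0.12478 0.28597] [ 3.1411e+00 -4.0000e-04  1.0599e+00] [-0.23  0.93  6.09] [ 0.14  -0.123  0.052] 0.0573
```

Emit:
arm_command --plan '[1,0,0,0,-0.003,1,0,0,0,-0.004]'

```text
time_s: 25.05
ee_pos: [0.5848, 0.1248, 0.286]
eef_rot: [3.141, -0.0, 1.052]
force: [0.6, 1.0, 5.6]
grip_width: 0.0576
```

```bash
python3 o.py
```

```text
25.05 [0.58479 0.12477 0.28596] [ 3.1411e+00 -4.0000e-04  1.0516e+00] [0.61 1.   5.6 ] [ 0.17  -0.098  0.089] 0.0576
```

Emit:
arm_command --plan '[1,0,0,0,-0.004,1,0,0,0,-0.008,1,0,0,0,-0.008]'

```text
time_s: 25.35
ee_pos: [0.5848, 0.1248, 0.2859]
eef_rot: [3.141, -0.0, 1.035]
force: [0.7, 0.9, 5.7]
grip_width: 0.0572
```

```bash
python3 o.py; python3 - <<'E'
from h import *
print(sensors.get_obs()["tau"].round(3))
im=vision.camera("side");cr=im[200:320,190:340]
cv2.imwrite("pics/s5.png",cv2.resize(cv2.convertScaleAbs(cr,alpha=1.6,beta=20),(750,600),interpolation=cv2.INTER_CUBIC))
E
```

```text
25.35 [0.5848  0.12476 0.28595] [ 3.1411e+00 -4.0000e-04  1.0347e+00] [0.71 0.94 5.68] [ 0.163 -0.144  0.033] 0.0572
[ -0.493 -58.957 -29.718  -0.116   0.106   0.173]
```

View pics/s5.png

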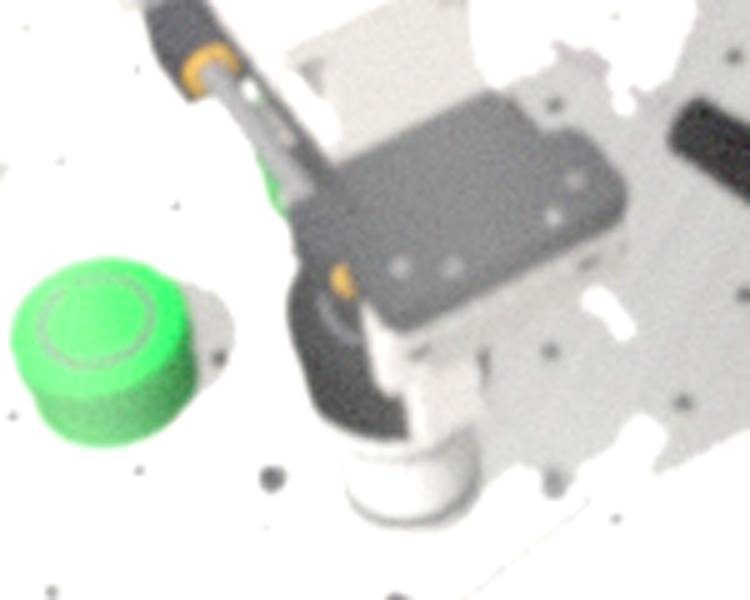

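Emit:
arm_command --plan '[1,0,0,0,-0.006,1,0,0,0,-0.012,1,0,0,0,-0.012]'

```text
time_s: 25.7
ee_pos: [0.5848, 0.1248, 0.286]
eef_rot: [3.141, -0.001, 1.009]
force: [1.0, 0.3, 5.6]
grip_width: 0.0574
```

```bash
echo 'print(o["tau"][3:].round(3), o["qpos"][5])'>>o.py; python3 o.py
```

```text
25.7 [0.5848  0.1248  0.28598] [ 3.1410e+00 -5.0000e-04  1.0095e+00] [1.   0.25 5.58] [ 0.139 -0.113 -0.007] 0.0574
[-0.137  0.127  0.228] 0.71032768880658
```

Emit:
arm_command --plan '[1,0,0,0,-0.006,1,0,0,0,-0.012,1,0,0,0,-0.012]'

```text
time_s: 26.0
ee_pos: [0.5848, 0.1248, 0.286]
eef_rot: [3.141, -0.001, 0.984]
force: [1.5, 1.9, 5.2]
grip_width: 0.0573
```

```bash
python3 o.py
```

```text
26.0 [0.58481 0.12481 0.28597] [ 3.141e+00 -6.000e-04  9.843e-01] [1.48 1.89 5.17] [ 0.182 -0.144 -0.016] 0.0573
[-0.164  0.157  0.242] 0.735451278953881
```

Emit:
arm_command --plan '[1,0,0,0,-0.008,1,0,0,0,-0.016,1,0,0,0,-0.016]'

```text
time_s: 26.3
ee_pos: [0.5848, 0.1248, 0.286]
eef_rot: [3.141, -0.001, 0.951]
force: [1.1, 2.0, 4.9]
grip_width: 0.0574
```

```bash
python3 o.py
```

```text
26.3 [0.58482 0.12483 0.28596] [ 3.141e+00 -7.000e-04  9.507e-01] [1.14 1.97 4.86] [ 0.269 -0.261 -0.005] 0.0574
[-0.216  0.251  0.308] 0.7690803264903454
```

Emit:
arm_command --plan '[1,0,0,0,-0.008,1,0,0,0,-0.016,1,0,0,0,-0.016]'

```text
time_s: 26.6
ee_pos: [0.5848, 0.1249, 0.286]
eef_rot: [3.141, -0.001, 0.917]
force: [1.5, 1.0, 5.3]
grip_width: 0.0575
```

```bash
python3 o.py
```

```text
26.6 [0.58483 0.12486 0.28596] [ 3.141e+00 -8.000e-04  9.166e-01] [1.49 0.97 5.26] [ 0.309 -0.306  0.106] 0.0575
[-0.273  0.393  0.354] 0.8031827607146688
```

Emit:
arm_command --plan '[1,0.0004,0.0004,0,0,1,0.0004,0.0004,0,0]'

```text
time_s: 26.8
ee_pos: [0.5849, 0.1249, 0.2859]
eef_rot: [3.141, -0.0, 0.917]
force: [0.5, 1.4, 5.8]
grip_width: 0.0575
```

```bash
python3 o.py
```

```text
26.8 [0.58494 0.12493 0.28594] [ 3.1412e+00 -3.0000e-04  9.1710e-01] [0.51 1.37 5.83] [0.135 0.043 0.143] 0.0575
[-0.096  0.014  0.057] 0.8029276164908531
```

Emit:
arm_command --plan '[1,0,0,0,-0.005,1,0,0,0,-0.01,1,0,0,0,-0.01]'

```text
time_s: 27.1
ee_pos: [0.585, 0.125, 0.286]
eef_rot: [3.141, -0.001, 0.896]
force: [0.6, 1.6, 5.3]
grip_width: 0.0576
```

```bash
python3 o.py
```

```text
27.1 [0.58497 0.12497 0.28595] [ 3.1411e+00 -6.0000e-04  8.9600e-01] [0.56 1.6  5.32] [ 0.228 -0.158  0.17 ] 0.0576
[-0.141  0.218  0.332] 0.8240609956305529
```

Emit:
arm_command --plan '[1,0,0,0,-0.006,1,0,0,0,-0.006,1,0,0,0,-0.006]'

```text
time_s: 27.4
ee_pos: [0.585, 0.125, 0.286]
eef_rot: [3.141, -0.001, 0.884]
force: [0.8, 1.2, 6.2]
grip_width: 0.0572
```

```bash
python3 o.py
```

```text
27.4 [0.58498 0.125   0.28596] [ 3.141e+00 -7.000e-04  8.837e-01] [0.84 1.24 6.16] [ 0.279 -0.201  0.24 ] 0.0572
[-0.191  0.292  0.168] 0.8363250927847143
```

The moment has risen 0.11 → 0.14 → 0.17 → 0.24 N m with the height steady, so the cap is snug on the shoulder. Release, open, and rise straight up.

Emit:
arm_command --plan '[1,0,0,0.0006,0,-0.4,0,0,0.0006,0,-0.8,0,0,0.0006,0,-1,0,0,0.0006,0,-1,0,0,0.0006,0,-1,0,0,0.0006,0,-1,0,0,0.0006,0,-1,0,0,0.0006,0,-1,0,0,0.0006,0]'

```text
time_s: 28.3
ee_pos: [0.5849, 0.1249, 0.2858]
eef_rot: [-3.142, 0.0, 0.882]
force: [0.6, 0.6, -0.4]
grip_width: 0.094
```

```bash
python3 o.py
```

```text
28.3 [0.58486 0.12491 0.28584] [-3.1416e+00  1.0000e-04  8.8210e-01] [ 0.65  0.55 -0.41] [-0.041 -0.022  0.02 ] 0.094
[ 0.055 -0.044 -0.   ] 0.8379136931520033
```

Rise about 120 mm, then back away toward −y so the cameras can see.

Emit:
arm_command --plan '[-1,0,0,0.02,0,-1,0,0,0.06,0,-1,0,0,0.12,0,-1,0,0,0.2,0,-1,0,0,0.28,0,-1,0,0,0.32,0,-1,-0.08,-0.08,0.32,0,-1,-0.14,-0.16,0.32,0,-1,-0.2,-0.25,0.32,0,-1,-0.26,-0.35,0.32,0,-1,-0.32,-0.45,0.32,0,-1,-0.38,-0.55,0.32,0,-1,-0.42,-0.64,0.32,0,-1,-0.45,-0.73,0.32,0,-1,-0.45,-0.8,0.32,0,-1,-0.45,-0.8,0.32,0,-1,-0.45,-0.8,0.32,0]'

```text
time_s: 30.0
ee_pos: [0.4047, -0.1951, 0.4142]
eef_rot: [3.141, -0.0, 0.881]
force: [0.0, 0.5, -0.2]
grip_width: 0.094
```

```bash
python3 - <<'E'
from fit import *
for c,at in(("top",(222,278)),("side",(262,266))):
    im=vision.camera(c);cv2.imwrite(f"pics/{c}6.png",im)
    r,q=at;cr=im[r-45:r+75,q-60:q+60]
    cr=cv2.convertScaleAbs(cr,alpha=2.0 if c=="top" else 1.8,beta=20)
    cv2.imwrite(f"pics/{c}6c.png",cv2.resize(cr,(600,600),interpolation=cv2.INTER_CUBIC))
    M=[d["mask"] for d in vision.silhouettes("cap_center",c) if abs(d["at"][0]-r)<15 and abs(d["at"][1]-q)<15]
    if M:
        for zr in(.08,.082,.084,.086):
            f=fit({c:M[0].astype(np.float32)},zr,[.585,.1245]);print(c,zr,f.x,f.fun)
E
python3 o.py
```

```text
top 0.08 [0.58365986 0.1240691 ] 0.03202581778168678
top 0.082 [0.58353767 0.12388344] 0.033701587468385696
top 0.084 [0.58292802 0.12344128] 0.03388778492808342
top 0.086 [0.58258111 0.12332113] 0.034384310245513916
side 0.08 [0.58201156 0.12453616] 0.043058205395936966
side 0.082 [0.58110118 0.12545915] 0.04158715158700943
side 0.084 [0.57995499 0.12696101] 0.0398377850651741
side 0.086 [0.57894527 0.12805528] 0.03773059695959091
30.2 [ 0.40506 -0.19422  0.41404] [ 3.1414e+00 -1.0000e-04  8.8340e-01] [-0.11 -0.44 -0.17] [-0.052 -0.001  0.006] 0.094
[0.069 0.009 0.013] 0.1586871202708635
```

View pics/top6c.png

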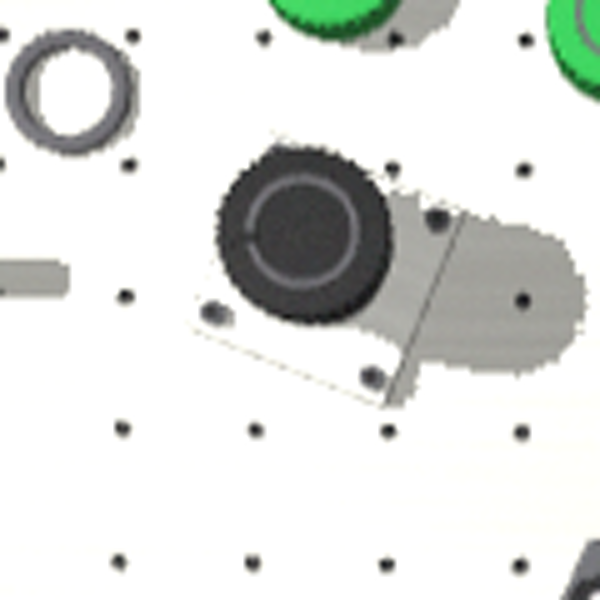

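View pics/side6c.png

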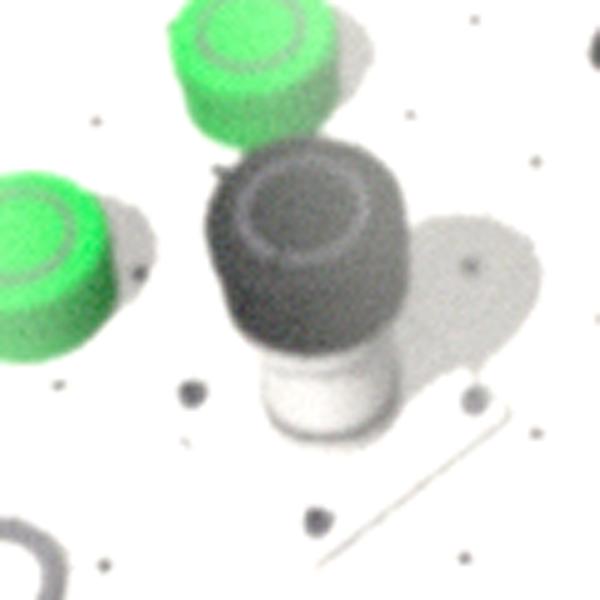

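The rib moved from about (274,234) to (267,225) in full top-image pixels. That is about 66° net clockwise, against 65° commanded, so the grip didn't slip. In the side view the cap's top sits about 5.6 px lower, where 12 mm would be about 5 px, and it is level on the flange. Handing in.

```bash
python3 - <<'E'
from h import *
a=cv2.imread("pics/top0.png").astype(int);b=cv2.imread("pics/top6.png").astype(int)
d=(np.abs(a-b).max(2)>40)[:340];n,l,s,c=cv2.connectedComponentsWithStats(d.astype(np.uint8))
print([(list(s[i]))for i in range(1,n) if s[i][4]>8])
print(job.hand_in())
E
```

```text
[[np.int32(260), np.int32(205), np.int32(13), np.int32(17), np.int32(41)], [np.int32(274), np.int32(204), np.int32(21), np.int32(12), np.int32(49)], [np.int32(319), np.int32(221), np.int32(20), np.int32(30), np.int32(106)], [np.int32(266), np.int32(235), np.int32(15), np.int32(7), np.int32(24)], [np.int32(497), np.int32(274), np.int32(134), np.int32(66), np.int32(4866)]]
the job is handed in; nothing more can be done
None
```

The cap is screwed fully home on the shoulder, snug, and released. I handed the job in at about 30 s, with the arm clear of everything.

- **Turning back:** I gripped the cap level at 30 N and turned it anticlockwise under about 5 N. The push fell away between 50° and 56°. While lowering it about 6 mm into the start, it caught twice on the way in. I freed it with a shift of about 0.6 mm and 2° more anticlockwise, making about 57.5° in all; the push stayed below 5 N.
- **Screwing down:** I opened the gripper briefly so the cap could settle in the start, then gripped it again and turned it about 123° clockwise, following the thread down. I stopped when the moment rose steadily to 0.24 N m. The largest vertical push I read was about 6.5 N.

**Last checks**
- **Rib:** the rib shows about 66° net clockwise, against about 65° commanded, so the cap did not slip in the grip.
- **Height:** the gripper went down about 11.6 mm and the side view shows about 12 mm, which matches the 12 mm expected.
- **Surroundings:** comparing the top pictures before and after, only the cap and shadows changed (the large shadow is the arm's). The lower part of the picture was not compared.

**Readings that disagreed**
- **Moment:** the moment sensor was noisy, with one brief reading of −0.15 N m at 111°, and the last joint's torque did not always agree with it.
- **Side-view fit:** fitting the cap's height from the side picture alone did not settle clearly. I relied on the gripper's travel, the drop seen in the picture and the steady rise in moment instead.

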